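# Dry wafer tweezers in the blow-off block

### The arm

A 6-joint arm with a two-finger parallel gripper is mounted at the origin on a cart in front of the work surface, level with it; the furniture and walls round the work are solid. World frame = base frame: x ahead of the robot, y to its left, z up, the work surface at z = 0. Lengths are in m, angles in rad, forces in N, time in s.
With the tool pointing down it reaches from about 0.15 to 0.775 m from the base axis. Payload 6.1 kg.
Tool frame: the origin (TCP) lies at the very end of the fingers, on their centre line; the grasp point (between the pads) lies 19 mm behind it; z points along the fingers, y is the line along which they close (so a half turn about z gives the same grasp; the last joint's range is limited). The gripper opens to 85 mm and grips with 20 to 120 N. Pads are 22 mm wide; open, the fingers measure 114 mm over their backs; the gripper's body (76 mm by 85 mm) begins 54 mm behind the grasp point. The pads swing forward as they close: fully open they stand 13 mm farther back than shut.
Start: joints at [0, 0.126, -0.04, 1.405, 0, 1.571], TCP at [0.525, -0, 0.231] pointing down, gripper open.
Joint ranges: [-2.72, 2.72], [-0.95, 1.95], [-1.27, 1.35], [-1.78, 2.02], [-1.46, 1.47], [-3.14, 3.14]. Speed limits (rad/s): [2.39, 2.39, 3.01, 3.14, 3.14, 3.14].

### API

Orientations are given as a unit quaternion [w, x, y, z].
In Python, from workcell import env, hand, planner, grab_frame, camera_info, ticket gives the robot as it stands. Calls block until the motion is done:
- env.movep(position, orientation): joint-space move of the TCP to a pose.
- env.servo_line(position, velocity=0.15, frame=None, f_stop=None): straight line of the TCP; frame=None keeps the orientation; velocity is the mean speed in m/s. With f_stop (N) it stops when the force on the tool has changed by that much, and returns True; else False.
- env.set_joints(angles): joint-space move.
- hand.open_gripper() and hand.gripper_close(strength=None): open the fingers fully, or close them until they stop; strength is the grip in N (None keeps the last).
- env.dwell(seconds).
- planner.inverse_kinematics(position, orientation): joint angles nearest the present ones, or None.
- env.read_state(): the state.
- grab_frame(name): name is "scene" or "side" or "wrist"; returns (picture, depth): 400x640x3 uint8, blue, green, red; 400x640 float32, m along the optical axis (not along the pixel's ray), 0 where there is no reading.
- camera_info(name): a dict with "mtx" (3x3 intrinsics, pixels), "extrinsics" (4x4, takes a point from world to camera coordinates). Camera axes: x right, y up, looking along -z (the intrinsics and any distortion apply to the point x, -y, -z); pixel columns grow to the right and rows downward; lengths in m; the calibration is good to about 2 mm. A picture is of the moment at which its call begins: read the wrist's pose just before it. camera_info takes no time and is no camera call; for the wrist camera it gives the pose at the moment of the call.
A pose or a line that the arm cannot do raises env.IKError and nothing moves.
- ticket.job_done(): hands the job in; it is judged then, once.
The state is a dict: "time": time; "qpos": joint angles; "joint_vel": joint speeds; "effort": joint torques, N m; "ee_pos": TCP position; "eef_rot": TCP orientation; "wrist_force": force on the tool from outside, world axes, zero at the start; "torque": the same for the moment, N m; "width": finger opening in m; "gripper_force": force on a finger pad.
Only numpy, scipy, OpenCV 4.12 (cv2) and the standard library are available. Lean on these libraries where they do the work, as an engineer would, in place of code of your own. Each camera call takes 0.05 s, during which the arm holds its last target. There are 200 camera calls.

### The job

Blow the long wafer tweezers dry. First push the treadle valve on the drain tray fully down to its stop for about half a second, which starts the timed nitrogen, and let it spring back; then take the tweezers off their rest, squeeze them, and bring the two tips down into the channel of the blow-off block, one on each side of the centre blade, with each tip over its engraved line (16 mm between the tips) and without touching the block. Hold that gap steady for at least three seconds and finish while still holding the tweezers there; leave the other things on the bench where they are.

Things in the scene. Friction and masses are not known exactly. Their poses are not given: they have to be found in the camera images.
- blowoff_block: Aluminium blow-off block fixed to the bench, on a 134 x 104 mm base plate. Origin: centre of its underside; x points from its open front to its back, y to its left, z up. A manifold 106 mm high closes the back (face at x = 32 mm); on it a round pressure gauge, z = 91 to 133 mm, reaches forward to x = 17 mm.
- channel (a point): Point 61 mm above the centre of the block's underside; axes as the block. Channel along x, open at the top and front (x = -45 mm): 33 mm wide, floor at z = 46, wall tops at 76 mm over the underside. Centre blade 6 mm thick, x = -27 to 33 mm, top at 70 mm. Lines engraved on the floor at y = +-9.25 mm show where the tips belong; the tip ends should be level at about this point's x and height.
- wafer_tweezers: Long steel sprung tweezers, 12 mm high, about 60 g, lying level on their rest, arms side by side. Origin: on the centre line between the two ribbed finger grips, at the underside; x to the tips (at x = 85 mm; heel end at -87 mm), y to the left arm, z up. Grips: x = -17 to 17 mm, z = 0 to 12 mm; 29 mm wide outside when open, 20.5 mm at the marked gap. The grips push back 2.5 N open, 8 N at the marked gap.
- left_tip (a point): Inner face of the left arm at its very tip, at mid height (6 mm above the tweezers' underside). The arms are 2.5 mm thick, 8 mm high in front of the grips (z = 2 to 10 mm), 10 mm high at the tips (z = 1 to 11 mm).
- right_tip (a point): Inner face of the right arm at its very tip, at mid height. The distance between the two tip points is the tip gap: 36 mm open (41 mm over the outsides, too wide for the channel), wanted 16 mm.
- left_arm (a joint): Turn of the left arm about its hinge at the heel (62 mm behind the grips, 147 mm behind the tip), rad: 0 open, grows as it is squeezed, 0.118 nearly shut. Tip gap in mm = 36 - 147 x (left_arm + right_arm); wanted: about 0.068 each.
- right_arm (a joint): The same for the right arm.
- tweezer_rest: Grey plastic rest fixed to the bench, base 172 x 70 x 4 mm. Bridges 10 mm thick at x = -70 and 55 mm hold the tweezers' underside 28 mm above the bench, between horns 38 mm high (36 mm wide over all at the heel bridge, 64 mm at the other). Between the bridges fingers have free room down to the base. Origin: centre of its underside; x points the way the tips point.
- treadle_base: Fixed base, 156 x 92 x 8 mm, of the treadle valve on the drain tray to the right. Origin: centre of its underside; x points from the raised free end of the treadle, nearest the robot, to its hinge; z up.
- treadle_pad (a point): Point to press, on the ribbed rubber top of the treadle, on its centre line, 90 mm from the hinge axis; the rubber area is 84 x 62 mm. It stands about 60 mm above the bench when up and goes down 16 mm.
- treadle (a joint): Turn of the treadle, rad: 0 up, 0.18 at its bottom stop. A spring holds it up: about 4 N at the pad to start it, 10 N at the stop. It comes back by itself.
- uv_filter: Bystander: black ring filter 48 mm wide, 9 mm high. Origin: centre of its underside.
- spare_chuck: Bystander: cream round chuck 52 mm wide, 18 mm high. Origin: centre of its underside.
- petri_dish: Bystander: clear dish 60 mm wide, 15 mm high. Origin: centre of its underside.
- tape_roll: Bystander: roll of tape 69 mm wide, 19 mm high. Origin: centre of its underside.
- shipper: Bystander: round white wafer box 71 mm wide, 11 mm high. Origin: centre of its underside.

How it is judged:
On the way, in this order (a step that is already met when the one before it is completed fails the run):
1. the treadle is down at its stop (value of joint treadle above 0.165 rad), for 0.2 s.
2. the tweezers are lifted off their rest, with the treadle up again (height (world z) of wafer_tweezers above 0.042 m and contact force between wafer_tweezers and tweezer_rest below 0.1 N and value of joint treadle below 0.04 rad), for 0.1 s.
3. both tips stand in the channel, one each side of the blade, at the marked gap, held still and touching nothing, for two seconds (distance between left_tip and right_tip between 0.013 and 0.019 m and x of left_tip in the frame of blowoff_block between -0.025 and 0.028 m and y of left_tip in the frame of blowoff_block between 0.0035 and 0.015 m and z of left_tip in the frame of blowoff_block between 0.0505 and 0.074 m and x of right_tip in the frame of blowoff_block between -0.025 and 0.028 m and y of right_tip in the frame of blowoff_block between -0.015 and -0.0035 m and z of right_tip in the frame of blowoff_block between 0.0505 and 0.074 m and contact force between wafer_tweezers and blowoff_block below 0.5 N and contact force between the fingers and wafer_tweezers above 1 N and linear speed of wafer_tweezers below 0.03 m/s and velocity of joint left_arm between -0.1 and 0.1 rad/s and velocity of joint right_arm between -0.1 and 0.1 rad/s), for 2 s.
At the end, for the whole second after the job is handed in: The gripper still holds the tweezers with both tips in the channel, one each side of the blade (x -25 to 28, z 50.5 to 74 mm in the block's frame), tip gap 16 +- 3 mm, still (below 30 mm/s, arms below 0.1 rad/s), touching the block with less than 0.5 N; the treadle is up (all of step 3 and value of joint treadle below 0.04 rad); the arm keeps its last pose, push and grip.
It fails at once if the tweezers are struck against the blow-off block (over 15 N) (contact force between wafer_tweezers and blowoff_block above 15 N).
It fails at once if a bystander is shoved more than 30 mm (distance of any of uv_filter, spare_chuck, petri_dish, tape_roll, shipper from where it was at the start of the episode above 0.03 m).
It also fails if it takes over 54 s, if anything falls off the work surface, if the arm or the gripper's body presses on something with over 40 N, if the wrist force passes 120 N, or if a joint passes its speed limit or range.

## Working session

There is one attempt and no reset: what is moved stays moved. The work goes in short steps, each a Python script; the robot and the scene stay as the last script left them, time stands still between calls to the robot, and variables do not carry over. Pictures are saved under pics/ and viewed, at most 10 in all, crops included, and the job is handed in when it is done.

```bash
mkdir -p pics; ls; cat > h.py <<'E'
import numpy as np,cv2
from workcell import env,hand,planner,grab_frame,camera_info,ticket
def cloud(d,ci):
    K=np.array(ci["mtx"]);T=np.linalg.inv(np.array(ci["extrinsics"]))
    v,u=np.mgrid[:d.shape[0],:d.shape[1]]
    x=(u-K[0,2])/K[0,0]*d;y=(v-K[1,2])/K[1,1]*d
    P=np.stack([x,-y,-d],-1)
    return P@T[:3,:3].T+T[:3,3]
def ray(px,ci,z):
    K=np.array(ci["mtx"]);T=np.linalg.inv(np.array(ci["extrinsics"]))
    px=np.atleast_2d(px).astype(float)
    d=np.c_[(px[:,0]-K[0,2])/K[0,0],-(px[:,1]-K[1,2])/K[1,1],-np.ones(len(px))]@T[:3,:3].T
    o=T[:3,3]; return o+d*((z-o[2])/d[:,2])[:,None]
E
python3 - <<'E'
from h import *
for n in ["scene","side","wrist"]:
    ci=camera_info(n);p,d=grab_frame(n)
    cv2.imwrite(f"pics/{n}.png",p);np.savez(f"pics/{n}.npz",p=p,d=d,K=ci["mtx"],E=ci["extrinsics"])
    print(n,ci.keys(),np.round(ci["mtx"],1).tolist(),np.round(np.linalg.inv(ci["extrinsics"]),3).tolist(), (d>0).mean())
a=[cv2.imread(f"pics/{n}.png") for n in ["scene","side"]]
cv2.imwrite("pics/ss.png",cv2.resize(np.vstack(a),(480*1,600)))
print(env.read_state())
E
```

```text
pics
scene dict_keys(['mtx', 'extrinsics']) [[417.5, 0.0, 318.4], [0.0, 417.5, 190.7], [0.0, 0.0, 1.0]] [[0.95, -0.229, 0.212, 0.793], [0.312, 0.671, -0.673, -0.704], [0.012, 0.705, 0.709, 0.817], [0.0, 0.0, 0.0, 1.0]] 0.99600390625
side dict_keys(['mtx', 'extrinsics']) [[416.2, 0.0, 327.5], [0.0, 416.2, 199.3], [0.0, 0.0, 1.0]] [[0.859, 0.39, -0.333, 0.199], [-0.512, 0.656, -0.554, -0.585], [0.003, 0.646, 0.763, 0.924], [0.0, 0.0, 0.0, 1.0]] 0.99596875
wrist dict_keys(['mtx', 'extrinsics']) [[356.5, 0.0, 321.2], [0.0, 356.5, 191.3], [0.0, 0.0, 1.0]] [[1.0, -0.001, 0.001, 0.525], [0.001, 0.965, 0.263, 0.068], [-0.001, -0.263, 0.965, 0.373], [0.0, 0.0, 0.0, 1.0]] 0.99590625
{'time': 0.15, 'qpos': array([ 1.36727938e-05,  1.26248311e-01, -4.03736622e-02,  1.40536542e+00,
       -6.96507186e-07,  1.57081733e+00]), 'joint_vel': array([ 2.71516837e-04, -2.40630530e-03,  1.85940650e-03,  5.29504100e-06,
        2.36601819e-04,  1.06890447e-03]), 'effort': array([-6.60388159e-04, -4.36274636e+01,  3.53150582e+01,  1.35390865e-02,
        2.80258462e-06, -9.74541621e-07]), 'ee_pos': array([5.24698723e-01, 6.96827957e-06, 2.30704812e-01]), 'eef_rot': array([-4.20852140e-04,  7.07109246e-01,  7.07104065e-01, -4.21359246e-04]), 'wrist_force': array([-0.42553646, -0.39205984,  0.0872349 ]), 'torque': array([-0.01955623,  0.01909649, -0.01289941]), 'gripper_force': 0.0, 'width': 0.08516797532143272}
```

View pics/scene.png

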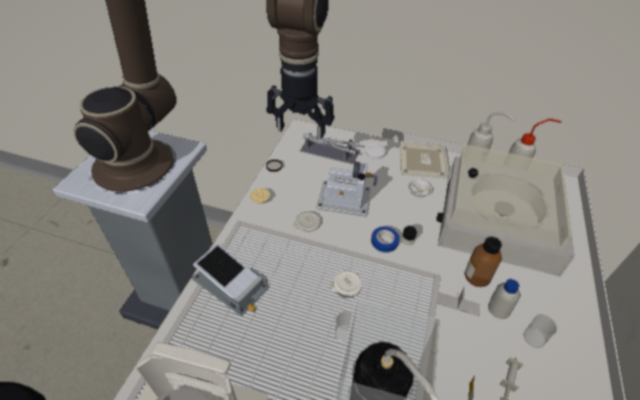

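View pics/side.png

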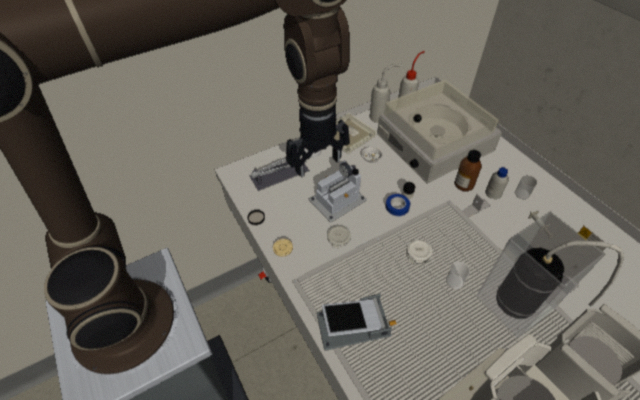

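The scene view shows the treadle at (228,275), the rest with tweezers at (330,148), and the blow-off block at (347,190). The side view shows the same three at (352,322), (277,172) and (338,192). Next I'll build an ortho top view from depth.

```bash
cat >> h.py <<'E'
def ortho(sets,x0,x1,y0,y1,res,zmax=0.2):
    # top view: rows = x descending (up = +x), cols = y descending (left=+y)
    H=int((x1-x0)/res);W=int((y1-y0)/res);Z=np.full((H,W),-1.);C=np.zeros((H,W,3),np.uint8)
    for p,d,ci in sets:
        P=cloud(d,ci).reshape(-1,3);c=p.reshape(-1,3)
        r=((x1-P[:,0])/res).astype(int);q=((y1-P[:,1])/res).astype(int)
        m=(d.ravel()>0)&(r>=0)&(r<H)&(q>=0)&(q<W)&(P[:,2]<zmax)
        o=np.argsort(P[m,2]);Z[r[m][o],q[m][o]]=P[m,2][o];C[r[m][o],q[m][o]]=c[m][o]
    return Z,C
E
python3 - <<'E'
from h import *
S=[]
for n in ["scene","side"]:
    f=np.load(f"pics/{n}.npz");S.append((f["p"],f["d"],dict(mtx=f["K"],extrinsics=f["E"])))
Z,C=ortho(S,0.2,0.85,-.5,.3,.0025)
Zs=np.clip(Z/0.14,0,1)*255
im=np.hstack([C,cv2.applyColorMap(Zs.astype(np.uint8),cv2.COLORMAP_JET)])
im[:, ::40]=im[:, ::40]//2+60; im[::40]=im[::40]//2+60
print(im.shape)
cv2.imwrite("pics/ortho.png",cv2.resize(im,(800,int(800*im.shape[0]/im.shape[1]))))
im2=cv2.resize(np.vstack([cv2.imread("pics/wrist.png")]),(640,400));cv2.imwrite("pics/w.png",im2)
E
```

```text
(259, 640, 3)
```

View pics/ortho.png

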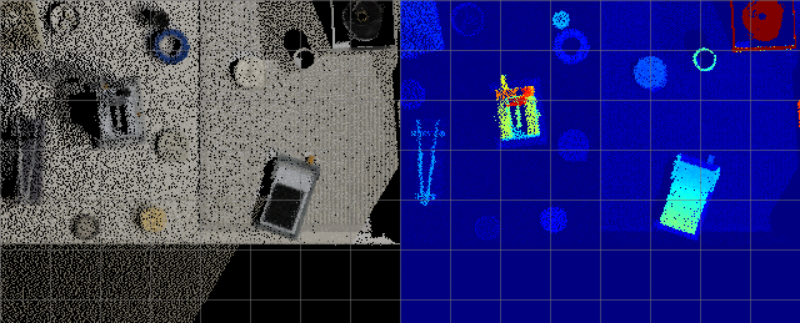

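View pics/wrist.png

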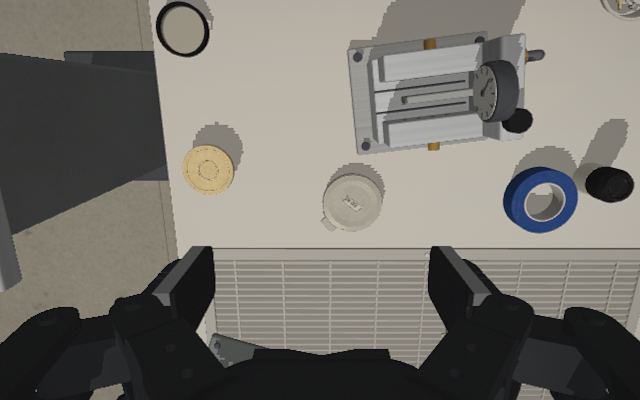

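The ortho view puts the treadle around x 0.38–0.54, y −0.22…−0.34. The tweezers are around x 0.44–0.61, y ≈ 0.24, tips towards +x. The wrist view shows the block with its open front at left (355,95) and the gauge at (497,90). Next I'll measure the treadle pad and the block numerically.

The block's origin is about (0.622, 0.0665) with yaw about 7.0°; its heights of 76, 46 and 106 mm match the spec. The treadle pad is at (0.436, −0.268, 0.059). I'll press the treadle now, then look at the tweezers with the wrist camera.

```bash
python3 - <<'E'
from h import *
q=env.read_state()["eef_rot"]
hand.gripper_close(40)
env.movep([.436,-.268,.085],q)
print(env.read_state()["time"],env.read_state()["wrist_force"])
r=env.servo_line([.436,-.268,.030],velocity=.04,f_stop=16)
s=env.read_state();print(r,s["ee_pos"],s["wrist_force"],s["time"])
env.dwell(.5)
s=env.read_state();print(s["ee_pos"],s["wrist_force"],s["time"])
env.servo_line([.436,-.268,.12],velocity=.2)
hand.open_gripper()
env.movep([.52,.15,.24],q)
n="wrist";ci=camera_info(n);p,d=grab_frame(n);s=env.read_state();print(s["ee_pos"],s["time"],s["wrist_force"])
cv2.imwrite("pics/w2.png",p);np.savez("pics/w2.npz",p=p,d=d,K=ci["mtx"],E=ci["extrinsics"])
E
```

```text
2.125 [ 0.13485181 -0.40682638  0.35919373]
True [ 0.43505334 -0.26780287  0.04389617] [-2.53026072  1.13852235 10.47283775] 3.1167
[ 0.43504881 -0.26781823  0.0437849 ] [-1.92500421  1.03020723 10.02626946] 3.6167
[0.52008479 0.14898815 0.23962218] 6.6083 [-0.10996951  0.64011709  0.38422403]
```

View pics/w2.png

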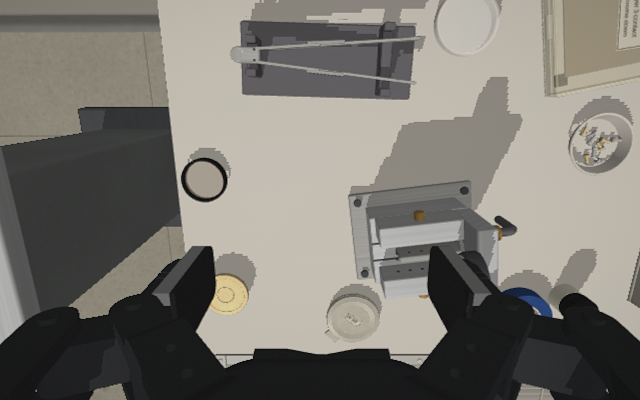

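The picture shows the tweezers on the rest, heel at (240,53) and tips at (425,38) and (414,83). The holding force of 10 N only just reaches the treadle stop, so I'll press once more, harder, for certainty, and measure the tweezers.

```bash
python3 - <<'E'
from h import *
f=np.load("pics/w2.npz");ci=dict(mtx=f["K"],extrinsics=f["E"]);p=f["p"];P=cloud(f["d"],ci)
m=np.zeros(p.shape[:2],np.uint8);m[15:100,215:440]=1
m=(m>0)&(P[...,2]>.030)&(P[...,2]<.045)&(p.min(-1)>115)
print("z",np.percentile(P[m][:,2],[5,50,95]),m.sum())
hl=ray([[240,53]],ci,.04)
Q=P[m];c=Q.mean(0)[:2]
u,s_,vt=np.linalg.svd(Q[:,:2]-c);a=vt[0]*np.sign(vt[0][0])
t=(Q[:,:2]-c)@a
# centreline: midpoint of lateral extents per slice
n=np.array([-a[1],a[0]]);w=(Q[:,:2]-c)@n
for lo in np.arange(t.min(),t.max(),.012):
    k=(t>=lo)&(t<lo+.012)
    if k.sum()>3: print(np.round([lo*1e3,w[k].min()*1e3,w[k].max()*1e3,(w[k].min()+w[k].max())*500],1),k.sum())
print("c",c,"yaw",np.degrees(np.arctan2(a[1],a[0])),"t",t.min(),t.max(),"heel",hl,"tips",ray([[425,38],[414,83]],ci,.039))
# rest: dark grey
k=(P[...,2]<.012)&(P[...,2]>.001)&(p.max(-1)<110);k[:10]=0;k[105:]=0;k[:,:225]=0;k[:,425:]=0
R=P[k];print("rest",cv2.minAreaRect((R[:,:2]*1000).astype(np.float32)))
q=env.read_state()["eef_rot"]
hand.gripper_close(40)
env.movep([.434,-.268,.075],q)
r=env.servo_line([.434,-.268,.025],velocity=.04,f_stop=30)
s=env.read_state();print(r,s["ee_pos"],s["wrist_force"],s["time"])
env.dwell(.5)
s=env.read_state();print(s["ee_pos"],s["wrist_force"],s["time"])
env.servo_line([.434,-.268,.12],velocity=.2)
E
```

```text
z [0.03647826 0.03925059 0.04096661] 1388
[-70.4  -7.    7.1   0.1] 203
[-58.4  -6.4   6.6   0.1] 200
[-46.4  -7.7   7.8   0. ] 77
[-34.4  -9.1   8.8  -0.1] 73
[-22.4 -10.4   9.2  -0.6] 71
[-10.4 -13.5  12.9  -0.3] 90
[  1.6 -14.1  13.2  -0.4] 125
[ 13.6 -14.9  14.4  -0.2] 104
[ 25.6 -15.4  14.6  -0.4] 88
[ 37.6 -15.7  14.6  -0.6] 68
[ 49.6 -17.1  15.6  -0.7] 70
[ 61.6 -18.4  16.9  -0.8] 68
[ 73.6 -19.9  18.   -0.9] 68
[ 85.6 -20.6  19.   -0.8] 70
[ 97.6 -21.2  19.1  -1. ] 13
c [0.50941319 0.24992355] yaw -1.5817910629815057 t -0.0703851915629075 0.09929127551243051 heel [[0.44743167 0.25264249 0.04      ]] tips [[0.61319897 0.26521836 0.039     ]
 [0.60600866 0.22676122 0.039     ]]
rest ((526.22900390625, 249.3562774658203), (69.68411254882812, 171.8010711669922), 88.26144409179688)
True [ 0.43315778 -0.26777053  0.04375035] [-3.4473346   2.37873434 11.79307221] 9.8833
[ 0.43316426 -0.26777941  0.0436897 ] [-4.3979911   2.51912078 14.06616524] 10.3833
```

The TCP height didn't change under more force, so the treadle was at its stop. The tweezers' origin is about (0.525, 0.249) with yaw about −1.8°; their length and top height agree with the spec.

The minimum grip of 20 N exceeds the 8 N needed at the finger grips. Gripping about 25 mm from the hinge (x ≈ −37) balances 20 N at the marked gap, so I'll try that on the rest and measure the gap with the wrist camera.

```bash
cat >> h.py <<'E'
from scipy.spatial.transform import Rotation as Ro
def quat(psi):
    x=np.array([np.cos(psi),np.sin(psi),0]);z=np.array([0,0,-1.]);R=np.c_[x,np.cross(z,x),z]
    a=Ro.from_matrix(R).as_quat();return np.r_[a[3],a[:3]]
TW=np.array([.525,.2492]);TY=np.radians(-1.8)
BO=np.array([.6224,.0665]);BY=np.radians(7.0)
def uv(y): return np.array([np.cos(y),np.sin(y)])
def shot(name,cam="wrist"):
    ci=camera_info(cam);p,d=grab_frame(cam);cv2.imwrite(f"pics/{name}.png",p);np.savez(f"pics/{name}.npz",p=p,d=d,K=ci["mtx"],E=ci["extrinsics"]);return p,d,ci
E
python3 - <<'E'
from h import *
q=quat(TY);xy=TW-.037*uv(TY)
hand.open_gripper()
print(planner.inverse_kinematics([*xy,.1],q))
env.movep([*xy,.10],q)
env.servo_line([*xy,.013],velocity=.1,f_stop=8)
print(env.read_state()["ee_pos"])
hand.gripper_close(20)
s=env.read_state();print(s["width"],s["gripper_force"],s["time"],s["wrist_force"])
shot("g1");shot("g1s","scene")
E
```

```text
[ 0.47400777  0.20140163 -0.23929158  1.13010312  0.         -2.63616896]
[0.48849294 0.25059831 0.01364058]
0.013727748125582731 21.4002326130867 16.4333 [ 0.99310047 -0.23921622  3.1128862 ]
```

View pics/g1.png

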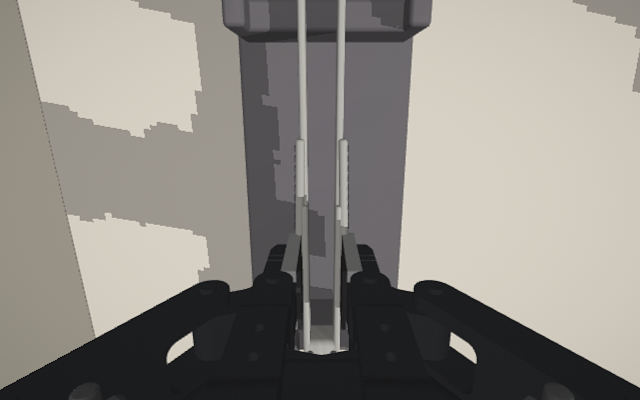

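The wrist view shows both arms held by the pads and almost parallel, at columns ~303 and ~341. I'll measure their gap.

```bash
cat >> h.py <<'E'
def gap(p,ci,ztop,TWo,ty,rows=range(45,136,6)):
    # centres of the two bright arm strips per row -> tweezer-frame x, y ; tip gap by extrapolation
    L=[];Rr=[]
    g=p.min(-1).astype(float)
    for r in rows:
        s=g[r,285:360];b=(s>125).astype(np.uint8)
        e=np.flatnonzero(np.diff(np.r_[0,b,0]));seg=[(a,c) for a,c in zip(e[::2],e[1::2]) if 3<=c-a<=14]
        if len(seg)!=2: continue
        for (a,c),o in zip(seg,(L,Rr)): o.append([285+(a+c-1)/2,r,c-a])
    out=[]
    for o in (L,Rr):
        o=np.array(o);W=ray(o[:,:2],ci,ztop)[:,:2]-TWo
        out.append(np.c_[W@uv(ty),W@np.array([-np.sin(ty),np.cos(ty)]),o[:,2]])
    x=out[0][:,0];d=abs(out[0][:,1]-out[1][:,1]);k=np.polyfit(x,d,1)
    cl=np.polyfit(x,(out[0][:,1]+out[1][:,1])/2,1)
    print("n",len(x),"x",np.round(x[[0,-1]],4),"sep",np.round(d[[0,-1]],4),"tip gap mm",1e3*(np.polyval(k,.085)-.0025),"slope",k[0],"centreline y(tip),slope",cl@[.085,1],cl[0],"px widths",out[0][:,2].mean(),out[1][:,2].mean())
    return out
E
python3 - <<'E'
from h import *
f=np.load("pics/g1.npz");ci=dict(mtx=f["K"],extrinsics=f["E"])
gap(f["p"],ci,.038,TW,TY);
gap(f["p"],ci,.038,TW,TY,range(46,130,3));
E
```

```text
n 16 x [0.0452 0.0176] sep [0.012  0.0118] tip gap mm 9.978502472614275 slope 0.00779357064920266 centreline y(tip),slope 0.0013523970168594515 0.0011522823830623214 px widths 6.875 6.75
n 28 x [0.045  0.0202] sep [0.012  0.0121] tip gap mm 9.967023543996444 slope 0.0076534661658259825 centreline y(tip),slope 0.0013630545537333873 0.0013076937656649997 px widths 6.857142857142857 6.75
```

The tip gap is about 10 mm, so it's squeezed too far. The moment balance says to grip about 5 mm nearer the heel, so I'll regrip.

```bash
python3 - <<'E'
from h import *
q=quat(TY);xy=TW-.042*uv(TY)
hand.open_gripper()
env.servo_line([*xy,.013],velocity=.1)
hand.gripper_close(20)
s=env.read_state();print(s["ee_pos"],s["width"],s["gripper_force"],s["time"])
p,d,ci=shot("g2");gap(p,ci,.038,TW,TY)
E
```

```text
[0.48330769 0.25057499 0.01314717] 0.014028090917391123 20.239099860191345 18.125
n 15 x [0.0401 0.0125] sep [0.0142 0.0153] tip gap mm 10.25209905001268 slope -0.02256387331248581 centreline y(tip),slope 0.002040406188539615 0.01130386609386913 px widths 7.4 6.866666666666666
```

```bash
python3 - <<'E'
from h import *
for n in ("g1","g2"):
    f=np.load(f"pics/{n}.npz");ci=dict(mtx=f["K"],extrinsics=f["E"])
    gap(f["p"],ci,.038,TW,TY,range(50,112,2));o=gap(f["p"],ci,.038,TW,TY,range(2,12,2)) if n=="g2" else 0
print(np.round(o[0],4),np.round(o[1],4))
E
```

```text
n 31 x [0.0438 0.0257] sep [0.0121 0.012 ] tip gap mm 10.431265676876183 slope 0.01699325480828848 centreline y(tip),slope 0.0014034802124346267 0.0021876240195297255 px widths 6.838709677419355 6.645161290322581
n 31 x [0.0387 0.0205] sep [0.0142 0.0135] tip gap mm 13.128930675597664 slope 0.03186944226056301 centreline y(tip),slope 0.001726660699513995 0.00511678802056697 px widths 6.870967741935484 6.612903225806452
n 5 x [0.0521 0.0499] sep [0.0144 0.0144] tip gap mm 10.695571601465856 slope -0.035446927307936936 centreline y(tip),slope 0.0014846445355801586 0.0005472476156070813 px widths 7.0 7.0
[[0.0521 0.0086 7.    ]
 [0.0515 0.0087 7.    ]
 [0.051  0.0087 7.    ]
 [0.0505 0.0087 7.    ]
 [0.0499 0.0087 7.    ]] [[ 5.21e-02 -5.70e-03  7.00e+00]
 [ 5.15e-02 -5.70e-03  7.00e+00]
 [ 5.10e-02 -5.70e-03  7.00e+00]
 [ 5.05e-02 -5.70e-03  7.00e+00]
 [ 4.99e-02 -5.80e-03  7.00e+00]]
```

The arm shape from the open view gives a tip gap of about 13.2 mm now (10.0 mm before), so 5 mm of shift adds 3.2 mm. I'll shift another 4.5 mm.

```bash
python3 - <<'E'
from h import *
q=quat(TY);xy=TW-.0465*uv(TY)
hand.open_gripper()
env.servo_line([*xy,.013],velocity=.1)
hand.gripper_close(20)
s=env.read_state();print(s["ee_pos"],s["width"],s["gripper_force"],s["time"])
p,d,ci=shot("g3");gap(p,ci,.038,TW,TY,range(2,12,2));o=gap(p,ci,.038,TW,TY,range(44,106,2))
x=o[0][:,0];sep=o[0][:,1]-o[1][:,1]
th2=(.0301+.194*(x-.04)-sep)/(x+.062);print("gap",np.round(36-147*th2[[0,8,16,-1]],2))
cv2.imwrite("pics/g3c.png",p)
E
```

```text
[0.47876675 0.25072093 0.01314144] 0.014650214511840669 20.09559452533722 19.7583
n 5 x [0.0475 0.0454] sep [0.017  0.0171] tip gap mm 12.970752784261947 slope -0.042107940613021186 centreline y(tip),slope 0.001613209414237439 0.00018726030561699343 px widths 7.0 7.0
n 31 x [0.0358 0.0179] sep [0.0165 0.0154] tip gap mm 16.563603559226127 slope 0.05154354351691175 centreline y(tip),slope 0.001845423456700939 0.0057704245194739965 px widths 6.903225806451613 6.709677419354839
gap [16.73 16.74 17.02 16.86]
```

View pics/g3.png

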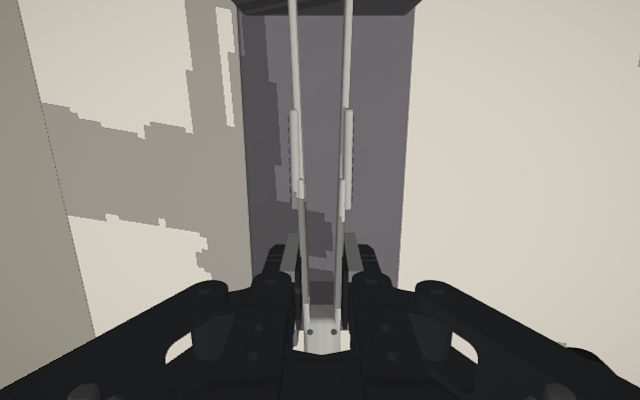

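The gap is about 16.5–17 mm, and the arms splay symmetrically, at columns ~295 and ~348. Now I'll lift and hover over the channel.

```bash
python3 - <<'E'
from h import *
q=quat(TY);xy=TW-.0465*uv(TY)
env.servo_line([*xy,.035],velocity=.05)
env.servo_line([*xy,.115],velocity=.12)
s=env.read_state();print(s["width"],s["gripper_force"],s["time"])
t=BO+(0-.085-.0465)*uv(BY)
env.movep([*t,.105],quat(BY))
env.dwell(.3)
s=env.read_state();print(s["ee_pos"],t,s["width"],s["gripper_force"],s["time"])
ims=[]
for n in ("scene","side","wrist"): shot("hov_"+n,n)
a=cv2.imread("pics/hov_scene.png")[120:250,260:420];b=cv2.imread("pics/hov_side.png")[110:240,240:400]
cv2.imwrite("pics/hov.png",cv2.resize(np.hstack([a,b]),(800,325),interpolation=cv2.INTER_CUBIC))
E
```

```text
0.014618969741482262 20.026761889457703 21.2167
[0.49187928 0.05050644 0.10500159] [0.49188018 0.05047418] 0.01469833563800202 20.032382905483246 26.2417
```

View pics/hov.png

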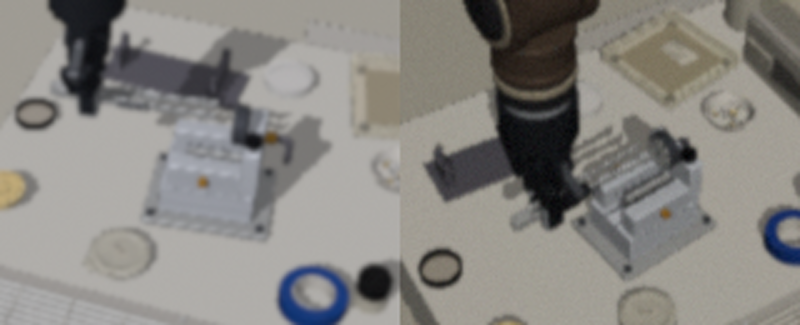

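View pics/hov_wrist.png

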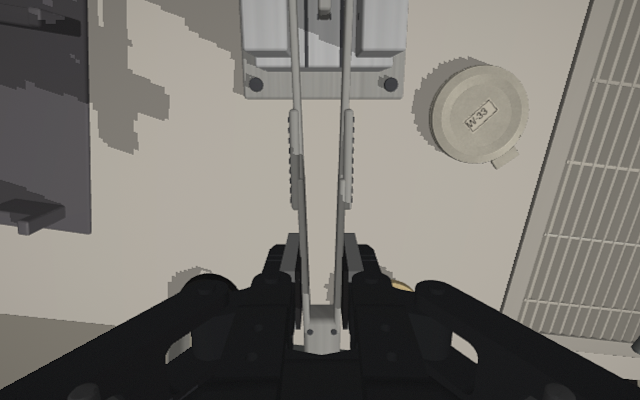

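The hover wrist view shows the channel ahead with the blade front at (324,12), screws at (256,85) and (391,85), and arms at columns ~293 and ~348. The tweezers look about 1.5–2 mm left of the channel centre. I'll quantify that with rays.

```bash
python3 - <<'E'
from h import *
f=np.load("pics/hov_wrist.npz");ci=dict(mtx=f["K"],extrinsics=f["E"]);p=f["p"];P=cloud(f["d"],ci)
T=np.array([.49188,.0505]);
def loc(W): W=W[...,:2]-T;return np.stack([W@uv(BY),W@np.array([-np.sin(BY),np.cos(BY)])],-1)*1e3
g=p.min(-1)
for x0 in (246,381):
    m=(g[75:95,x0:x0+20]<70);r,c=np.nonzero(m);px=[c.mean()+x0,r.mean()+75];print("screw",px,P[int(px[1]),int(px[0])],loc(ray([px],ci,P[int(px[1]),int(px[0]),2])))
L=loc(P);z=P[...,2]
for r in (2,6,10,20,30,40):
    for nm,lo,hi in (("wall",.073,.079),("blade",.066,.0725),("arm",.10,.14)):
        k=np.flatnonzero((z[r]>lo)&(z[r]<hi)&(abs(L[r,:,1])<45))
        if len(k):
            e=np.split(k,np.flatnonzero(np.diff(k)>2)+1);print(r,nm,[(int(s[0]),int(s[-1]),*np.round(L[r,[s[0],s[-1]],1],1),round(1e3*np.median(z[r,s]),1)) for s in e if len(s)>2],np.round(L[r,k[0],0]))
for r in (50,70,90):
    k=np.flatnonzero((z[r]>.1)&(z[r]<.14)&(abs(L[r,:,1])<30));e=np.split(k,np.flatnonzero(np.diff(k)>2)+1);print(r,"arm",[(int(s[0]),int(s[-1]),*np.round(L[r,[s[0],s[-1]],1],1)) for s in e],np.round(L[r,k[0],0]))
o=gap(p,ci,.130,T+.0465*uv(BY),BY,range(2,106,4))
print(np.round(np.c_[o[0][::3,0],(o[0][::3,1]+o[1][::3,1])/2,o[0][::3,1]-o[1][::3,1]]*1e3,2))
E
```

```text
screw [np.float64(255.53146853146853), np.float64(83.95804195804196)] [0.5601474  0.10257207 0.01093477] [[73.52149678 43.05426173]]
screw [np.float64(390.03521126760563), np.float64(83.96478873239437)] [0.55874212 0.05984208 0.2475925 ] [[67.50225089  1.12399974]]
2 wall [(241, 286, np.float64(36.4), np.float64(16.7), np.float64(75.8)), (362, 408, np.float64(-16.8), np.float64(-36.8), np.float64(76.1))] 106.0
2 blade [(318, 330, np.float64(2.7), np.float64(-2.7), np.float64(70.0))] 107.0
2 arm [(288, 297, np.float64(11.3), np.float64(8.9), np.float64(128.9)), (345, 353, np.float64(-6.1), np.float64(-8.4), np.float64(128.8))] 94.0
6 wall [(241, 287, np.float64(36.7), np.float64(16.5), np.float64(76.1)), (362, 408, np.float64(-16.8), np.float64(-36.9), np.float64(75.8))] 105.0
6 blade [(318, 330, np.float64(2.7), np.float64(-2.7), np.float64(71.0))] 106.0
6 arm [(289, 297, np.float64(11.0), np.float64(8.9), np.float64(129.4)), (344, 352, np.float64(-6.1), np.float64(-8.1), np.float64(128.6))] 93.0
10 wall [(241, 287, np.float64(36.5), np.float64(16.5), np.float64(75.9)), (362, 407, np
[... 1138 characters left out ...]
64(128.3)), (343, 351, np.float64(-5.8), np.float64(-7.9), np.float64(128.4))] 84.0
50 arm [(291, 299, np.float64(10.5), np.float64(8.5)), (343, 351, np.float64(-5.7), np.float64(-8.2))] 81.0
70 arm [(292, 299, np.float64(10.5), np.float64(8.3)), (342, 350, np.float64(-5.6), np.float64(-7.9))] 75.0
90 arm [(293, 300, np.float64(10.3), np.float64(8.1)), (341, 349, np.float64(-5.5), np.float64(-7.8))] 69.0
n 11 x [0.0453 0.0185] sep [0.0171 0.0027] tip gap mm 35.06608328303505 slope 0.509546445594123 centreline y(tip),slope -0.011367924327167161 -0.3129182841924118 px widths 6.454545454545454 5.545454545454546
[[45.27  1.28 17.11]
 [28.19  1.19 16.11]
 [23.38 10.45  2.53]
 [19.71  1.11 15.64]]
```

The channel centre is at y ≈ −0.1 mm and the tips at ≈ +1.5 mm in the tool frame, with yaw and level good. I'll shift 1.6 mm right and descend slowly with a force stop.

```bash
python3 - <<'E'
from h import *
n=np.array([-np.sin(BY),np.cos(BY)]);t=BO+(0-.085-.0465)*uv(BY)-.0016*n
env.servo_line([*t,.105],velocity=.05)
r=env.servo_line([*t,.042],velocity=.04,f_stop=4)
env.dwell(.3)
s=env.read_state();print(r,s["ee_pos"],t,s["width"],s["gripper_force"],s["wrist_force"],s["time"])
p,d,ci=shot("in");P=cloud(d,ci);z=P[...,2];T=s["ee_pos"][:2]
L=(P[...,:2]-T)@n*1e3;X=(P[...,:2]-T)@uv(BY)*1e3
for r in (2,20,40):
    k=np.flatnonzero((z[r]>.045)&(z[r]<.085)&(abs(L[r])<45));e=np.split(k,np.flatnonzero((np.diff(k)>2)|(abs(np.diff(z[r,k]))>.004))+1)
    print(r,[(*np.round(L[r,[q[0],q[-1]]],1),round(1e3*np.median(z[r,q]),1),round(X[r,q[0]])) for q in e if len(q)>2])
shot("in_side","side")
a=cv2.imread("pics/in_side.png")[140:230,280:390]
cv2.imwrite("pics/in2.png",np.hstack([cv2.resize(p,(480,300)),cv2.resize(a,(320,300),interpolation=cv2.INTER_CUBIC)]))
E
```

```text
False [0.49209426 0.04888835 0.04205776] [0.49207517 0.04888611] 0.014382865681874144 20.03337800502777 [ 1.18059286 -0.33616255 -1.08176726] 28.6667
2 [(np.float64(37.9), np.float64(18.0), np.float64(75.8), 92), (np.float64(18.3), np.float64(13.3), np.float64(46.4), 95), (np.float64(11.4), np.float64(8.9), np.float64(65.8), 94), (np.float64(9.7), np.float64(-6.4), np.float64(46.1), 98), (np.float64(-6.0), np.float64(-8.3), np.float64(66.2), 94), (np.float64(-10.3), np.float64(-34.9), np.float64(75.7), 99)]
20 [(np.float64(37.8), np.float64(13.1), np.float64(75.5), 87), (np.float64(11.1), np.float64(8.8), np.float64(65.9), 89), (np.float64(9.5), np.float64(-6.5), np.float64(46.1), 93), (np.float64(-5.9), np.float64(-8.3), np.float64(65.6), 90), (np.float64(-10.0), np.float64(-34.6), np.float64(75.7), 93)]
40 [(np.float64(37.5), np.float64(13.0), np.float64(46.5), 86), (np.float64(10.9), np.float64(8.6), np.float64(66.4), 84), (np.float64(9.3), np.float64(-6.3), np.float64(46.1), 86), (np.float64(-5.8), np.float64(-8.0), np.float64(65.7), 84), (np.float64(-9.8), np.float64(-35.0), np.float64(46.2), 86)]
```

View pics/in2.png

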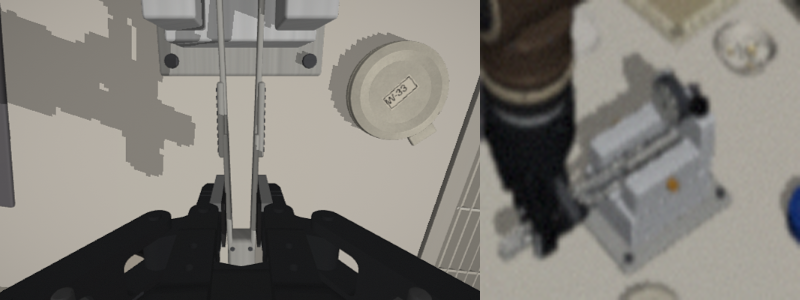

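The tips are in the channel. Block centre and arm centre both read +1.5 mm, so they are aligned. The arm tops are at 66 mm (tip mid-height ≈ 60 mm), and the picture shows an arm on each side with clear room. I'll hold, recheck and hand in.

```bash
python3 - <<'E'
from h import *
env.dwell(3.5)
s=env.read_state();print(s["width"],s["gripper_force"],s["wrist_force"],s["time"])
print(ticket.job_done())
E
```

```text
0.014528230162573014 20.032978355884552 [-0.91924016 -0.57719507 -0.85700728] 32.2667
the job is handed in; nothing more can be done
None
```

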